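# Check-weigh a castor wheel

## Robot

A 6-joint arm with a two-finger parallel gripper is mounted at the origin on the work surface. World frame = base frame: x ahead of the robot, y to its left, z up, the work surface at z = 0. Lengths are in m, angles in degrees, forces in N, time in s.
With the tool pointing down it reaches from about 0.25 to 0.725 m from the base axis. Payload 9.7 kg.
Tool frame: the origin (TCP) lies between the finger pads; the fingertips stand bot.tcp_to_tips ahead of it and the grasp point (between the pads) lies 2 mm behind it (bot.tcp_to_tips is the distance from the TCP to the fingertips, in m); z points along the fingers, y is the line along which they close (so a half turn about z gives the same grasp; the last joint's range is limited). The gripper opens to 85 mm and grips with 20 to 120 N. Pads are 22 mm wide; open, the fingers measure 114 mm over their backs; the gripper's body (76 mm by 85 mm) begins 54 mm behind the grasp point. The pads swing forward as they close: fully open they stand 13 mm farther back than shut.
Start: joints at [75.057, 4.979, 10.078, 95.1, 0, 90], TCP at [0.142, 0.531, 0.248] pointing down, gripper open.
Joint ranges: [-179.16, 179.16], [-48.56, 103.87], [-65.8, 70.77], [-126.05, 130.52], [-82.76, 87.17], [-180, 180]. Speed limits (degrees/s): [127.2, 127.2, 147.25, 180, 180, 180].

## Interface

Orientations are given as [roll, pitch, yaw] about the fixed x, y, z axes, in that order (R = Rz(yaw) Ry(pitch) Rx(roll)).
In Python, from workcell import sensors, camera, camera_params, bot gives the robot as it stands.
- The arm moves only by the tool apply_moves, never from a script. Its argument "motion" is a list of rows, each an object with "jaw": the opening, from -1 (shut) to 1 (fully open); "xyz": the shift along the tool's x, y, z in mm, a list of three; "twist": the turn about the tool's z in rad. A call has 1 to 5 rows; each row is the pose to reach, as a shift and turn from the pose commanded when the call began, along the tool's axes at that moment; what a row does not reach only later rows make up. A row lasts 1/8 s, in which the tool goes at most 62.5 mm and 10.7 degrees, less where a joint would pass 70% of its speed; a pose out of reach is approached as far as the arm can. A call with a gripper value outside its range is refused whole. The fingers move at their own pace and stop on an object; "grip_force" is the grip in N (left out, the last holds). Time passes only in rows, so rows that repeat a pose let the fingers close. It gives the time, the measured TCP pose, the force, the opening and the grip force at its end, in the units of the state.
- sensors.get_obs(): the state, without advancing time (a new reading comes with each control period).
- camera(name): name is "scene" or "side" or "wrist"; returns (picture, depth): 400x640x3 uint8, red, green, blue; 400x640 float32, m along the optical axis (not along the pixel's ray), 0 where there is no reading.
- camera_params(name): a dict with "mtx" (3x3 intrinsics, pixels), "rvec" (rotation vector, rad) and "tvec" (3), from world to camera coordinates, as OpenCV has them. Camera axes: x right, y down, z forward; pixel columns grow to the right and rows downward; lengths in m; the calibration is good to about 2 mm. The wrist camera is an equidistant fisheye: a pixel r from the principal point sees the ray r / f radians off the axis. A picture is of the moment at which its call begins: read the wrist's pose just before it. camera_params takes no time and is no camera call; for the wrist camera it gives the pose at the moment of the call.
- bot.job_done(): hands the job in; it is judged then, once.
The state is a dict: "time": time; "q": joint angles; "qd": joint speeds; "joint_efforts": joint torques, N m; "ee_pos": TCP position; "tcp_rot": TCP orientation; "wrist_force": force on the tool from outside, world axes, zero at the start; "torque": the same for the moment, N m; "opening": finger opening in m; "grasp_force": force on a finger pad.
Only numpy, scipy, OpenCV 4.12 (cv2) and the standard library are available. Lean on these libraries where they do the work, as an engineer would, in place of code of your own. Each camera call takes 0.05 s, during which the arm holds its last target. There are 200 camera calls.

## Task

Check-weigh the grey castor wheel: keeping it lying flat, slide it along the run-in deck and under the bridge bar until it rests by itself, centred in the yellow ring on the sprung pan, without bearing down on the pan. Once the wheel sits still there, press the green button on the read-out console fully down to record the weight and let it go. Leave the nut tray, the stack of black wheels and the brass check weight where they are.

Things in the scene. Friction and masses are not known exactly. Their poses are not given: they have to be found in the camera images.
- wheel: the castor wheel to weigh: grey tyre, black five-spoke hub with an orange centre, lying flat, 125 mm diameter, 32 mm high, too wide to grasp, solid to pushing at every height (no open holes), about 0.45 kg. Origin: centre of its underside; z up. It starts on the run-in deck.
- scale: fixed weighing station, turned by up to 17 degrees. Origin on the table; z up, wheels run along its own -y. Its run-in deck is a flat aluminium plate, top 45 mm above the origin, spanning x -125 to 125 mm and y -42 to 220 mm, with no side walls (a thin yellow painted line along each side). The sprung pan is centred at x 0, y -120 mm.
- bridge (a point): middle of the underside of the blue bridge bar over the far half of the pan (scale frame: x 0, y -152 mm, 97 mm above the table). The bar is 30 mm wide in y and 18 mm thick, with a black code reader (60 mm wide, 12 mm high) on top; its two posts, 18 mm wide, leave a clear gap of 206 mm.
- pan_centre (a point): centre of the pan's upper face (small dark cross). The pan is a rimless steel plate 150 x 150 mm, sides along the scale's x and y, beginning 3 mm beyond the deck's end and 1 mm below it when unloaded. A painted yellow ring, inner diameter 125 mm (as the wheel), outer 142 mm, is centred on it, so a centred wheel shows an even yellow border.
- pan (a joint): travel of the sprung pan, m: 0 unloaded, growing as it sinks straight down (about 3 to 5 mm under the wheel alone); bottom stop at 0.012.
- console: fixed read-out console, grey box 130 mm in x, 110 mm in y, 40 mm high, with a black display block 85 mm wide to 70 mm height along its far (+x) side, from x 25 to 65 mm. Origin: centre of its underside. The green button is at x -28 mm, y 0. It may stand on either side of the scale.
- record_top (a point): centre of the top of the green button (40 mm diameter) on the console; it moves down with the button.
- record (a joint): travel of the green button, m: 0 released, 0.006 fully down (about 5 N); springs back.
- tray: bystander: black open tray of nuts, 130 x 110 x 40 mm, origin under its centre.
- hubs: bystander: stack of three small black wheels, 100 mm diameter, 78 mm high, one piece, origin under its centre.
- check_weight: bystander: brass check weight with a knob, 52 mm diameter, 74 mm high, origin under its centre.
Not all that is in view belongs to the job. Leave any red or turquoise look-alike of the console alone. What is shaped like the wheel but brown is not meant.

How it is judged:
By the outcome, as a careful person would: the job done as asked, in the order asked, and still so for the second after the job is handed in, with the robot touching nothing.
It also fails if it takes over 51 s, if anything falls off the work surface, if the arm or the gripper's body presses on something with over 40 N, if the wrist force passes 120 N, or if a joint passes its speed limit or range.

## Working session

There is one attempt and no reset: what is moved stays moved. The work goes in short steps, Python scripts to look and compute and a tool call to move; the robot and the scene stay as the last step left them, time stands still between calls to the robot, and variables do not carry over. Pictures are saved under pics/ and viewed, at most 10 in all, crops included, and the job is handed in when it is done.

Besides the shell and the picture viewer there is one more tool, called after "Request:" as name(argument=value, ...), one argument or row to a line, values as JSON. apply_moves: Moves the arm, as the interface text tells. Its arguments: {"type":"object","properties":{"motion":{"type":"array","items":{"type":"object","properties":{"jaw":{"type":"number"},"xyz":{"type":"array","items":{"type":"number"}},"twist":{"type":"number"}}}},"grip_force":{"type":"number"}},"required":["motion"]}

```bash
mkdir -p pics
cat > h.py <<'E'
import numpy as np, cv2
from workcell import sensors, camera, camera_params, bot
def cloud(name):
    p=camera_params(name); im,d=camera(name)
    K=np.array(p["mtx"],float); R=cv2.Rodrigues(np.array(p["rvec"],float))[0]; t=np.array(p["tvec"],float).ravel()
    v,u=np.mgrid[:400,:640]
    c=np.stack([(u-K[0,2])/K[0,0]*d,(v-K[1,2])/K[1,1]*d,d],-1)
    W=(c-t)@R
    W[d==0]=np.nan
    return im,d,W
def save(n,im): cv2.imwrite(f"pics/{n}.png",im[...,::-1])
E
python3 - <<'E'
from h import *
for n in("scene","side"):
    im,d,W=cloud(n); save(n,im); np.savez(n,im=im,W=W)
o=sensors.get_obs(); print(o, bot.tcp_to_tips)
E
```

```text
{'time': 0.1, 'q': array([ 7.50591431e+01,  5.00902661e+00,  1.00398028e+01,  9.50996489e+01,
       -2.94000203e-03,  9.00013137e+01]), 'qd': array([-0.01997463, -0.14805493,  0.13230176,  0.06453979,  0.07630305,
        0.01649517]), 'joint_efforts': array([ 2.31823947e-05, -5.21560872e+01,  4.65654266e+01,  1.59427937e-02,
       -6.25060852e-05,  8.51989199e-06]), 'ee_pos': array([0.14176896, 0.53122865, 0.24765085]), 'tcp_rot': array([-1.79931127e+02,  2.94157904e-03,  1.65057833e+02]), 'wrist_force': array([ 0.1985746 , -0.03317241,  0.5061938 ]), 'torque': array([ 0.00666658,  0.00535138, -0.04703269]), 'grasp_force': 0.0, 'opening': 0.08528096110948677} 0.017
```

View pics/scene.png

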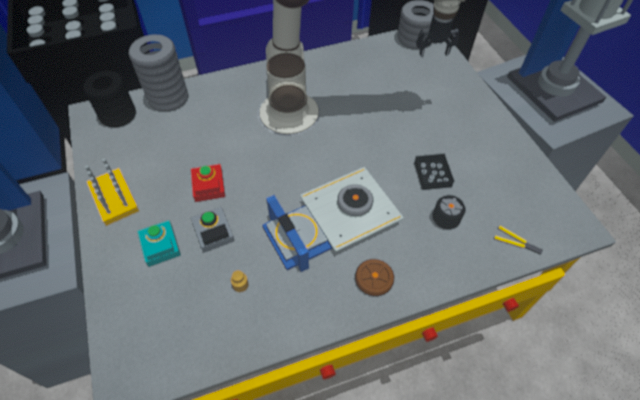

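View pics/side.png

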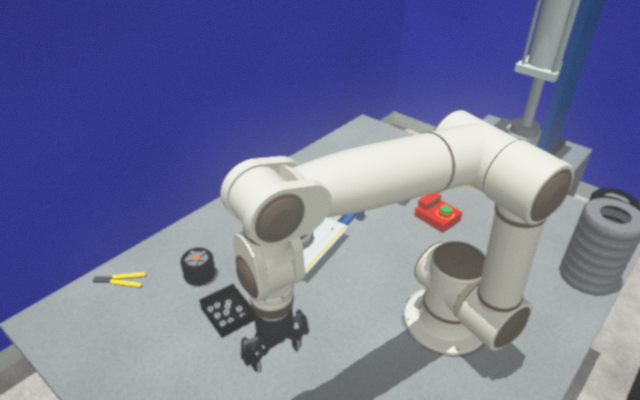

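The scene view shows the grey wheel at (355,198) on the deck, the ring at about (297,232), the bridge at (287,232) and the grey console with its green button at (208,218). The tray is at (434,171), the hubs at (449,211) and the brass weight at (239,281). Next I measure these.

Run:
```python
from h import *
z=np.load("scene.npz"); im=z["im"];W=z["W"]
for n,(u,v) in dict(wheel=(355,198),bridge=(290,235),btn=(208,218),tray=(434,171),hubs=(449,209),brass=(239,277),table=(330,320)).items(): print(n,W[v,u].round(4))
hsv=cv2.cvtColor(im,cv2.COLOR_RGB2HSV).astype(int); h,s,vv=[hsv[...,i] for i in range(3)]
def fit(m,n):
    P=W[m];P=P[~np.isnan(P).any(1)]; print(n,len(P),P.mean(0).round(4),np.median(P[:,2]).round(4)); return P
v,u=np.mgrid[:400,:640]
box=lambda a,b,c,d:(u>=a)&(u<b)&(v>=c)&(v<d)
# deck
m=box(295,410,160,255)&(abs(W[...,2]-.045)<.006)&(s<60)&(vv>120)
P=fit(m,"deck"); r=cv2.minAreaRect((P[:,:2]*1000).astype(np.float32)); print(r,cv2.boxPoints(r).round(0).tolist())
# deck with wheel (z>.035)
m=box(295,410,160,255)&(W[...,2]>.038)&(W[...,2]<.052)
P=fit(m,"deck2"); r=cv2.minAreaRect((P[:,:2]*1000).astype(np.float32)); print(r)
# wheel top
m=box(325,385,170,225)&(W[...,2]>.068)&(W[...,2]<.09)
P=fit(m,"wheeltop"); print(cv2.minEnclosingCircle((P[:,:2]*1000).astype(np.float32)))
m=box(345,365,190,206)&(s>150)&(h<20); fit(m,"orange")
m=box(255,330,190,280)&(h>100)&(h<125)&(s>120)&(W[...,2]>.1)
P=fit(m,"bridge");r=cv2.minAreaRect((P[:,:2]*1000).astype(np.float32)); print(r)
m=box(195,222,205,230)&(h>45)&(h<75)&(s>120); P=fit(m,"btn"); print(cv2.minEnclosingCircle((P[:,:2]*1000).astype(np.float32)), np.percentile(P[:,2],[5,50,95]))
m=box(185,240,200,255)&(W[...,2]>.034)&(W[...,2]<.045); P=fit(m,"console");print(cv2.minAreaRect((P[:,:2]*1000).astype(np.float32)))
m=box(255,330,190,280)&(h>18)&(h<32)&(s>110)&(W[...,2]<.06);P=fit(m,"ring");
el=cv2.fitEllipse((P[:,:2]*1000).astype(np.float32));print(el)
```

```text
wheel [0.5366 0.0666 0.0731]
bridge [ 0.6238 -0.19    0.1121]
btn [ 0.4396 -0.4193  0.0607]
tray [0.4857 0.4042 0.0163]
hubs [0.6835 0.3434 0.0736]
brass [ 0.691  -0.3755  0.0752]
table [ 0.8852 -0.1525  0.0031]
deck 3976 [0.5586 0.0155 0.0454] 0.0455
((548.105224609375, 12.446502685546875), (254.99305725097656, 341.686279296875), 8.724063873291016) [[396.0, 162.0], [448.0, -176.0], [700.0, -137.0], [648.0, 201.0]]
deck2 4502 [0.5595 0.0123 0.0455] 0.0455
((551.3114013671875, -8.447586059570312), (254.99305725097656, 383.9637145996094), 8.724063873291016)
wheeltop 757 [0.5382 0.0652 0.0752] 0.0754
((535.7601318359375, 66.8693618774414), 62.96399688720703)
orange 22 [0.5357 0.067  0.0782] 0.0782
bridge 484 [ 0.5945 -0.189   0.1152] 0.1157
((582.1552734375, -190.15757751464844), (242.2908477783203, 31.741539001464844), 9.329922676086426)
btn 108 [ 0.4357 -0.419   0.0614] 0.0618
((434.6348571777344, -418.5130310058594), 22.059972763061523) [0.05253399 0.06179388 0.0676292 ]
console 480 [ 0.455  -0.4186  0.0404] 0.0404
((459.1896057128906, -416.8074951171875), (135.38385009765625, 109.67671966552734), 4.219236850738525)
ring 173 [ 0.5794 -0.1563  0.0456] 0.0456
((576.7577514648438, -157.2493133544922), (132.94448852539062, 134.28530883789062), 55.70402908325195)
```

```bash
cat >> h.py <<'E'
from scipy.spatial.transform import Rotation as Ro
def go(x,y,z,yaw):
    o=sensors.get_obs(); R=Ro.from_euler("xyz",o["tcp_rot"],degrees=True)
    s=R.inv().apply(np.array([x,y,z])-o["ee_pos"]*1000)
    dy=(o["tcp_rot"][2]-yaw+180)%360-180
    print("at",(o["ee_pos"]*1000).round(1),o["tcp_rot"].round(2),"t",round(o["time"],2),"F",o["wrist_force"].round(1)); print("shift",s.round(1),"twist",np.radians(dy).round(3))
E
python3 - <<'E'
from h import *
W=np.load("side.npz")["W"]; P=W[310:385,230:315].reshape(-1,3); P=P[P[:,2]>.15]
print(np.percentile(P[:,2],[0,.5,1,2,5,10]))
d=P-[.1418,.5312,0]; c=d[:,:2]@np.array([.259,.966]); a=d[:,:2]@np.array([-.966,.259])
for zz in np.arange(.225,.3,.01):
    k=abs(P[:,2]-zz)<.005
    if k.any(): print(zz.round(3),k.sum(),c[k].min().round(3),c[k].max().round(3),a[k].min().round(3),a[k].max().round(3))
go(524,143,200,98.75)
E
```

```text
[0.24368186 0.25046449 0.25250399 0.25826091 0.2701425  0.29420913]
0.245 10 -0.05 0.048 -0.011 0.01
0.255 52 -0.058 0.055 -0.01 0.012
0.265 56 -0.059 0.056 -0.008 0.013
0.275 40 -0.055 0.055 -0.003 0.013
0.285 32 -0.063 0.057 0.005 0.014
0.295 176 -0.075 0.073 -0.014 0.014
at [141.8 531.2 247.7] [-179.93    0.    165.06] t 0.1 F [ 0.2 -0.   0.5]
shift [-469.4 -276.5   48. ] twist 1.157
```

Request:
apply_moves(
  motion=[
    {"xyz":[-47,-28,5],"twist":0.16,"jaw":1},
    {"xyz":[-94,-55,10],"twist":0.33,"jaw":1},
    {"xyz":[-141,-83,15],"twist":0.5,"jaw":1},
    {"xyz":[-188,-111,20],"twist":0.67,"jaw":1},
    {"xyz":[-235,-138,25],"twist":0.83,"jaw":1},
  ],
)

```text
time: 0.72
ee_pos: [0.3342, 0.336, 0.2229]
tcp_rot: [-180.0, 0.0, 117.2]
wrist_force: [0.8, 0.1, 0.7]
opening: 0.0852
grasp_force: 0.0
```

Run:
```python
from h import *
go(524,143,120,98.75)
```

```text
at [334.2 336.  222.9] [-179.99    0.    117.2 ] t 0.72 F [0.8 0.1 0.7]
shift [-258.4   80.6  102.9] twist 0.322
```

Request:
apply_moves(
  motion=[
    {"xyz":[-55,17,15],"twist":0.11,"jaw":1},
    {"xyz":[-110,34,35],"twist":0.22,"jaw":1},
    {"xyz":[-165,51,60],"twist":0.32,"jaw":1},
    {"xyz":[-215,67,82],"twist":0.322,"jaw":1},
    {"xyz":[-258,81,103],"twist":0.322,"jaw":1},
  ],
)

```text
time: 1.35
ee_pos: [0.5252, 0.1442, 0.1191]
tcp_rot: [-180.0, 0.0, 99.0]
wrist_force: [-0.9, 1.5, -0.8]
opening: 0.0856
grasp_force: 0.0
```

Run:
```python
from h import *
im,d,W=cloud("scene"); save("s2",cv2.resize(im[130:300,180:480],(780,442),interpolation=cv2.INTER_CUBIC)); im,_=camera("wrist"); save("w2",im)
go(524,143,57,98.75)
```

```text
at [525.2 142.8 117. ] [-1.7977e+02  7.0000e-02  9.8840e+01] t 1.45 F [-1.3  0.7 -0.3]
shift [ 0.4 -0.9 60. ] twist 0.001
```

View pics/w2.png

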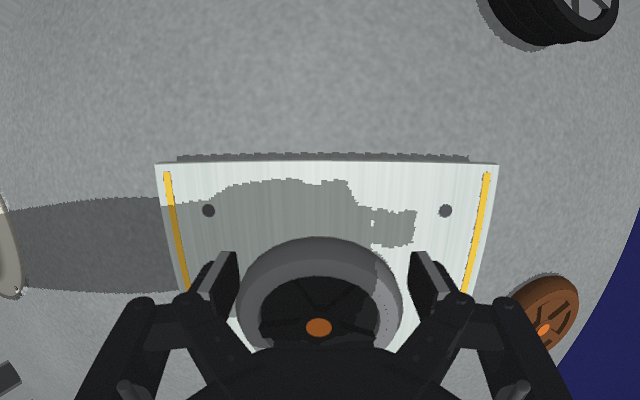

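The wrist view shows the wheel between and ahead of the open fingers, hub at (318,327). The deck's yellow lines at x≈167 and 490 are symmetric about the fingers, so the yaw is right. I'll descend behind the wheel.

Request:
apply_moves(
  motion=[
    {"xyz":[0,0,22],"jaw":1},
    {"xyz":[0,0,42],"jaw":1},
    {"xyz":[0,0,55],"jaw":1},
    {"xyz":[0,0,60],"jaw":1},
    {"xyz":[0,0,60],"jaw":1},
  ],
)

```text
validation failed for argument at $.mo...
```

Run:
```python
from h import *
# final TCP = pan centre + 57 back ; stop 25 short
u=np.array([-.152,.988]); f=np.array([576.8,-157.2])+57*u; print(f)
g=f+25*u; go(g[0],g[1],57,98.75)
```

```text
[ 568.136 -100.884]
at [525.2 142.8 117. ] [-1.7977e+02  7.0000e-02  9.8840e+01] t 1.45 F [-1.3  0.7 -0.3]
shift [-222.4    5.3   60.2] twist 0.001
```

Request:
apply_moves(
  motion=[
    {"xyz":[0,0,22],"twist":0,"jaw":1},
    {"xyz":[0,0,42],"twist":0,"jaw":1},
    {"xyz":[0,0,55],"twist":0,"jaw":1},
    {"xyz":[0,0,60],"twist":0,"jaw":1},
    {"xyz":[0,0,60],"twist":0,"jaw":1},
  ],
)

```text
time: 2.08
ee_pos: [0.5242, 0.1462, 0.0605]
tcp_rot: [180.0, 0.0, 99.1]
wrist_force: [0.1, -0.1, 2.1]
opening: 0.0853
grasp_force: 0.0
```

Run:
```python
from h import *
u=np.array([-.152,.988]); f=np.array([576.8,-157.2])+57*u
g=f+25*u; go(g[0],g[1],57,98.75)
```

```text
at [524.2 146.2  60.5] [180.     0.    99.07] t 2.08 F [ 0.1 -0.1  2.1]
shift [-226.     4.6    3.5] twist 0.006
```

Request:
apply_moves(
  motion=[
    {"xyz":[-12,0,3],"twist":0.005,"jaw":1},
    {"xyz":[-24,0,3],"twist":0.005,"jaw":1},
    {"xyz":[-39,1,3],"twist":0.005,"jaw":1},
    {"xyz":[-54,1,3],"twist":0.005,"jaw":1},
    {"xyz":[-70,1,3],"twist":0.005,"jaw":1},
  ],
)

```text
time: 2.7
ee_pos: [0.5366, 0.0759, 0.0575]
tcp_rot: [180.0, -0.0, 98.8]
wrist_force: [-0.6, 3.2, 0.3]
opening: 0.0858
grasp_force: 1.4
```

Run:
```python
from h import *
im,d,W=cloud("scene")
m=(W[...,2]>.068)&(W[...,2]<.084)
m[:,:300]=0;m[:,385:]=0;m[:170]=0;m[240:]=0
P=W[m];print(len(P),np.median(P,0)); hsv=cv2.cvtColor(im,cv2.COLOR_RGB2HSV)
k=m&(hsv[...,0]<20)&(hsv[...,1]>150); print(k.sum(),W[k].mean(0) if k.any() else 0)
u=np.array([-.152,.988]); f=np.array([576.8,-157.2])+57*u
g=f+25*u; go(g[0],g[1],57,98.75)
save("s3",cv2.resize(im[130:300,180:480],(780,442),interpolation=cv2.INTER_CUBIC))
```

```text
824 [0.54938934 0.01774949 0.07503698]
11 [0.54535238 0.01941183 0.07841352]
at [536.7  74.4  57.4] [1.7999e+02 6.0000e-02 9.8700e+01] t 2.75 F [ 0.1 -2.9  0.4]
shift [-153.     4.5    0.5] twist -0.001
```

View pics/s3.png

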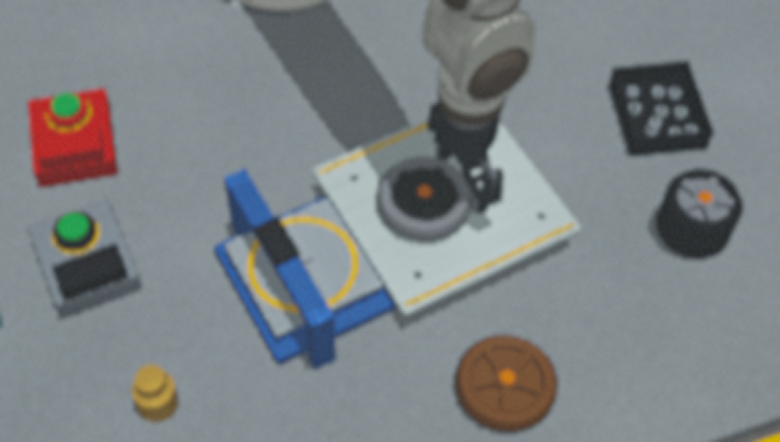

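The crop shows the wheel cradled in the open fingers on the deck (hub at (425,190)), with the empty yellow ring and the bridge ahead at (300,262). I'll keep pushing.

Request:
apply_moves(
  motion=[
    {"xyz":[-15,0,0],"twist":0,"jaw":1},
    {"xyz":[-31,1,0],"twist":0,"jaw":1},
    {"xyz":[-47,1,0],"twist":0,"jaw":1},
    {"xyz":[-63,2,0],"twist":0,"jaw":1},
    {"xyz":[-78,2,0],"twist":0,"jaw":1},
  ],
)

```text
time: 3.38
ee_pos: [0.5504, -0.0008, 0.0573]
tcp_rot: [180.0, -0.0, 98.8]
wrist_force: [-0.6, 3.4, 1.8]
opening: 0.0854
grasp_force: 1.7
```

Request:
apply_moves(
  motion=[
    {"xyz":[-15,0,0],"twist":0,"jaw":1},
    {"xyz":[-30,1,0],"twist":0,"jaw":1},
    {"xyz":[-45,1,0],"twist":0,"jaw":1},
    {"xyz":[-60,2,0],"twist":0,"jaw":1},
    {"xyz":[-70,2,0],"twist":0,"jaw":1},
  ],
)

```text
time: 4.0
ee_pos: [0.5629, -0.0697, 0.057]
tcp_rot: [-180.0, 0.0, 98.7]
wrist_force: [0.4, 2.4, 0.9]
opening: 0.0855
grasp_force: 2.0
```

```bash
cat >> h.py <<'E'
def see(n):
    im,d,W=cloud("scene"); hsv=cv2.cvtColor(im,cv2.COLOR_RGB2HSV)
    v,u=np.mgrid[:400,:640]; b=(u>255)&(u<345)&(v>190)&(v<280)
    k=b&(hsv[...,0]<16)&(hsv[...,1]>150); print("hub",k.sum(),W[k].mean(0) if k.any() else 0)
    save(n,cv2.resize(im[185:285,235:385],(780,520),interpolation=cv2.INTER_CUBIC))
E
python3 - <<'E'
from h import *
see("s4")
u=np.array([-.152,.988]); g=np.array([576.8,-157.2])+56*u; go(g[0],g[1],57,98.75)
E
```

```text
hub 15 [ 0.57238872 -0.12650274  0.07755428]
at [563.  -70.5  57. ] [-1.7998e+02  5.0000e-02  9.8710e+01] t 4.05 F [-0.1 -1.1  0.4]
shift [-31.8   0.5   0. ] twist -0.001
```

View pics/s4.png

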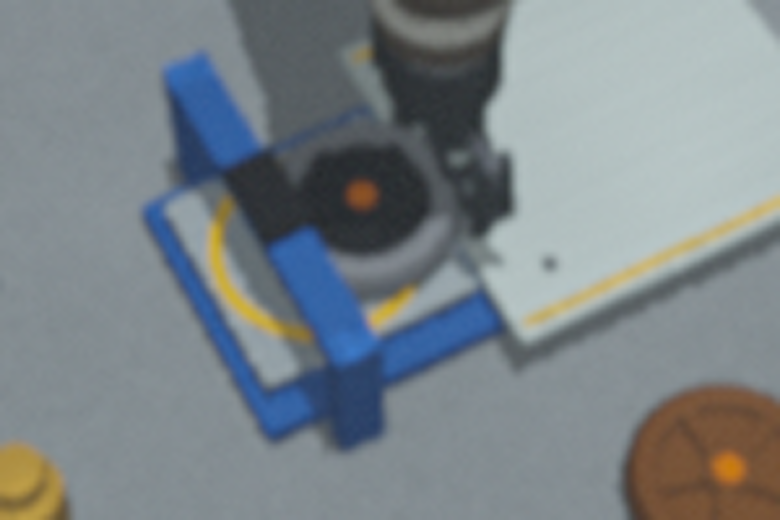

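The wheel is partly on the pan (hub at (361,194)), with the ring still exposed on the far and left sides. I'll refine the ring centre from the first unobstructed picture.

```bash
cat > ring.py <<'E'
from h import *
from scipy.optimize import least_squares
z=np.load("scene.npz"); im=z["im"]
p=camera_params("scene");K=np.array(p["mtx"],float);R=cv2.Rodrigues(np.array(p["rvec"],float))[0];t=np.array(p["tvec"],float).ravel()
def plane(uv,zz):
    r=np.c_[(uv[:,0]-K[0,2])/K[0,0],(uv[:,1]-K[1,2])/K[1,1],np.ones(len(uv))]@R
    c=-R.T@t; return (c+r*((zz-c[2])/r[:,2])[:,None])[:,:2]*1000
if __name__=="__main__":
    hsv=cv2.cvtColor(im,cv2.COLOR_RGB2HSV)
    m=(hsv[...,0]>18)&(hsv[...,0]<32)&(hsv[...,1]>80); m[:190]=0;m[280:]=0;m[:,:258]=0;m[:,326:]=0
    v,u=np.nonzero(m)
    for zz in(.044,.0455):
        X=plane(np.c_[u,v].astype(float),zz)
        f=least_squares(lambda q:np.hypot(*(X-q[:2]).T)-q[2],[577,-157,67],loss="soft_l1",f_scale=2)
        g=least_squares(lambda q:np.hypot(*(X-q[:2]).T)-66.75,[577,-157],loss="soft_l1",f_scale=2)
        print(zz,len(X),f.x.round(1),g.x.round(1),np.std(f.fun).round(2))
    # hub pixel in s1 on plane
    k=(hsv[...,0]<16)&(hsv[...,1]>150); k[:185]=0;k[210:]=0;k[:,:340]=0;k[:,370:]=0
    v,u=np.nonzero(k); print(plane(np.c_[u,v].astype(float),.078).mean(0))
    # deck side edges: fit via mask lines at z .045
    W=z["W"]; d=(W[...,2]>.040)&(W[...,2]<.052)&(hsv[...,1]<70)&(hsv[...,2]>100); d[:150]=0;d[258:]=0;d[:,:300]=0;d[:,405:]=0
    d=cv2.morphologyEx(d.astype(np.uint8),cv2.MORPH_OPEN,np.ones((5,5)))
    c=max(cv2.findContours(d,0,cv2.CHAIN_APPROX_NONE)[0],key=cv2.contourArea)
    q=cv2.approxPolyDP(c,6,True)[:,0].astype(float); print(np.c_[q,plane(q,.045)].round(0))
E
python3 ring.py
```

```text
0.044 258 [ 575.2 -157.    66.9] [ 575.2 -157. ] 21.46
0.0455 258 [ 576.  -157.2   66.8] [ 576.  -157.2] 21.43
[535.71268281  67.05366817]
[[ 300.  208.  494. -116.]
 [ 337.  243.  665.  -47.]
 [ 371.  229.  653.   78.]
 [ 373.  216.  608.  105.]
 [ 381.  224.  646.  117.]
 [ 398.  215.  632.  186.]
 [ 386.  195.  543.  182.]
 [ 374.  196.  533.  141.]
 [ 375.  207.  576.  126.]
 [ 339.  236.  642.  -31.]
 [ 334.  230.  615.  -38.]
 [ 347.  214.  571.   25.]
 [ 333.  218.  570.  -25.]
 [ 329.  202.  504.  -14.]
 [ 341.  182.  438.   56.]]
```

Request:
apply_moves(
  motion=[
    {"xyz":[-8,-0.5,0],"twist":0,"jaw":1},
    {"xyz":[-16,-1,0],"twist":0,"jaw":1},
    {"xyz":[-22,-1,0],"twist":0,"jaw":1},
    {"xyz":[-26,-1,0],"twist":0,"jaw":1},
    {"xyz":[-28,-1,0],"twist":0,"jaw":1},
  ],
)

```text
time: 4.68
ee_pos: [0.566, -0.0966, 0.0572]
tcp_rot: [-180.0, -0.0, 98.8]
wrist_force: [-0.5, 2.0, -1.2]
opening: 0.0854
grasp_force: 1.3
```

Request:
apply_moves(
  motion=[
    {"xyz":[0,0,0],"twist":0,"jaw":1},
    {"xyz":[10,0,0],"twist":0,"jaw":1},
    {"xyz":[35,0,0],"twist":0,"jaw":1},
    {"xyz":[75,0,0],"twist":0,"jaw":1},
    {"xyz":[120,0,-5],"twist":0,"jaw":1},
  ],
)

```text
time: 5.3
ee_pos: [0.5473, 0.0235, 0.0623]
tcp_rot: [180.0, 0.0, 98.7]
wrist_force: [-0.0, 0.0, -0.2]
opening: 0.0854
grasp_force: 0.0
```

Run:
```python
from h import *
see("s5"); see("s5")
o=sensors.get_obs();print(o["ee_pos"],o["time"])
```

```text
hub 20 [ 0.57738233 -0.15404379  0.07754182]
hub 19 [ 0.57790863 -0.15409054  0.07749481]
[0.54739147 0.02584173 0.06314736] 5.4
```

View pics/s5.png

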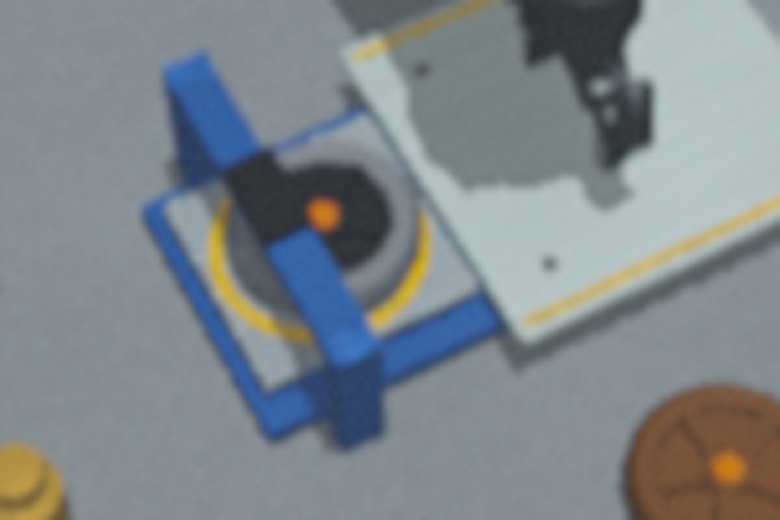

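The wheel looks nearly centred (hub at (323,213)). The yellow border shows on the left and near sides, and the upper right is hidden by viewing height. The bar may be clipping the hub, so I'll look from above with the wrist camera.

Request:
apply_moves(
  motion=[
    {"xyz":[0,0,-55],"twist":0,"jaw":1},
    {"xyz":[0,0,-115],"twist":0,"jaw":1},
    {"xyz":[-20,0,-170],"twist":0,"jaw":1},
    {"xyz":[-70,0,-200],"twist":0,"jaw":1},
    {"xyz":[-130,0,-200],"twist":0,"jaw":1},
  ],
)

```text
time: 6.02
ee_pos: [0.5686, -0.1072, 0.2658]
tcp_rot: [179.7, 0.1, 98.9]
wrist_force: [0.7, -0.1, -0.0]
opening: 0.0855
grasp_force: 0.0
```

Request:
apply_moves(
  motion=[
    {"xyz":[-50,0,0],"twist":0,"jaw":1},
    {"xyz":[-100,0,0],"twist":0,"jaw":1},
    {"xyz":[-140,0,0],"twist":0,"jaw":1},
    {"xyz":[-150,0,0],"twist":0,"jaw":1},
    {"xyz":[-150,0,0],"twist":0,"jaw":1},
  ],
)

```text
time: 6.65
ee_pos: [0.5904, -0.2547, 0.2621]
tcp_rot: [-180.0, -0.0, 98.7]
wrist_force: [-1.6, 0.6, 0.1]
opening: 0.0855
grasp_force: 0.0
```

Run:
```python
from h import *
p=camera_params("wrist"); im,d=camera("wrist"); np.savez("w6",im=im,d=d,**{k:np.array(v) for k,v in p.items() if k in("mtx","rvec","tvec")}); save("w6",im)
R=cv2.Rodrigues(np.array(p["rvec"],float))[0]; print(-R.T@np.array(p["tvec"]).ravel(), R[2], list(p))
im,d,W=cloud("scene"); np.savez("s6",im=im,W=W)
go(0,0,0,98.75)
```

```text
[ 0.57843174 -0.17437443  0.38747207] [ 0.04774493 -0.31310734 -0.94851685] ['mtx', 'rvec', 'tvec']
at [ 590.4 -253.5  262.6] [179.99  -0.    98.81] t 6.75 F [-0.4  0.2 -0.4]
shift [ 341.  -544.7  262.5] twist 0.001
```

View pics/w6.png

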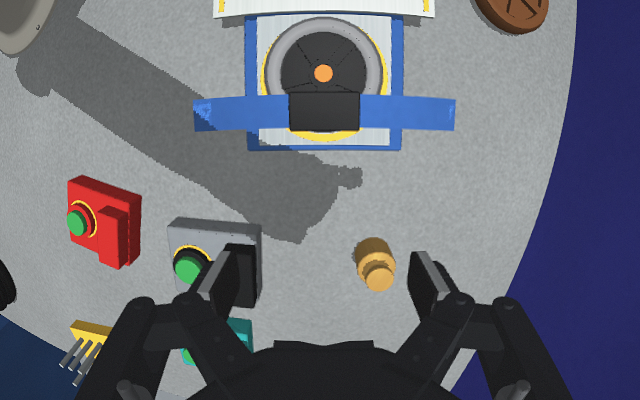

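The wrist view shows the wheel in the ring, hub at (323,73). Thin even yellow borders show left and right (265 and 386) and at the bottom (325,136). I'll measure the offset numerically.

```bash
cat > wr.py <<'E'
from h import *
from scipy.optimize import least_squares
def wr(fn):
    z=np.load(fn); im=z["im"]; d=z["d"];K=z["mtx"].astype(float);R=cv2.Rodrigues(z["rvec"].astype(float))[0];t=z["tvec"].astype(float).ravel()
    v,u=np.mgrid[:400,:640].astype(float); a=(u-K[0,2])/K[0,0];b=(v-K[1,2])/K[1,1]; th=np.hypot(a,b)+1e-9
    ray=np.stack([a/th*np.sin(th),b/th*np.sin(th),np.cos(th)],-1)
    W=((ray/ray[...,2:]*d[...,None]-t)@R)*1000; r=ray@R; c=-R.T@t*1000
    pl=lambda m,zz:(c+r[m]*((zz-c[2])/r[m][:,2])[:,None])[:,:2]
    hsv=cv2.cvtColor(im,cv2.COLOR_RGB2HSV);h,s,V=[hsv[...,i].astype(int) for i in range(3)]
    e=np.array([.988,.152]);n=np.array([-.152,.988])
    box=(u>245)&(u<410)&(v>8)&(v<145)
    hub=box&(h<18)&(s>120)&(abs(u-323)<14)&(v<95); H=W[hub]; print("hub",hub.sum(),np.median(H,0).round(1)); 
    y=box&(h>20)&(h<33)&(s>110)&(v>14); Y=W[y]; zz=np.median(Y[:,2]); X=pl(y,zz)
    pan=box&(s<30)&(V>180)&(v>110)&(W[...,2]<60); print("pan z",np.median(W[pan][:,2]), "ring z",zz,len(X))
    ty=box&(W[...,2]>zz+24)&(W[...,2]<zz+40)&~hub&(v<92); 
    T=W[ty]; q=[577,-157]
    g=least_squares(lambda q:np.hypot(*(X-q[:2]).T)-66.75,q,loss="soft_l1",f_scale=1).x
    print("ring c",g.round(1))
    for R0,nm in((g,"ring"),): 
        D=np.median(H,0)[:2]-R0; print("hub-ring: x",(D@e).round(2),"y",(D@n).round(2))
    # visible yellow by bearing about hub: radial extents
    hc=np.median(H,0)[:2]; D=X-hc; A=np.degrees(np.arctan2(D@n,D@e)); rr=np.hypot(*D.T)
    for a0 in range(-180,180,20):
        k=(A>=a0)&(A<a0+20)
        if k.sum()>3: print(a0,k.sum(),np.percentile(rr[k],[3,97]).round(1))
    # tyre outline circle
    cs=max(cv2.findContours(ty.astype(np.uint8),0,cv2.CHAIN_APPROX_NONE)[0],key=cv2.contourArea)[:,0]
    C=W[cs[:,1],cs[:,0]]; k=np.hypot(*(C[:,:2]-hc).T)>55; C=C[k]
    f=least_squares(lambda q:np.hypot(*(C[:,:2]-q[:2]).T)-q[2],[*hc,62],loss="soft_l1",f_scale=1).x; print("tyre",f.round(1),len(C))
    D=f[:2]-g; print("tyre-ring x",(D@e).round(2),"y",(D@n).round(2))
if __name__=="__main__":
    import sys; wr(sys.argv[1])
E
python3 wr.py w6.npz
```

```text
hub 273 [ 575.  -152.6   71.9]
pan z 39.596355845215164 ring z 40.0726439434843 843
ring c [ 576.2 -156.3]
hub-ring: x -0.64 y 3.89
-180 81 [65.8 70.6]
-140 11 [71.2 73.7]
-120 126 [66.5 74.1]
-100 160 [66.8 74.7]
-80 144 [66.5 74.4]
-60 16 [71.8 74.6]
-20 92 [65.9 71.3]
0 79 [66.5 70.4]
20 42 [66.5 69.2]
40 12 [67.1 68. ]
140 21 [66.7 68.3]
160 56 [66.3 69.2]
tyre [ 575.1 -152.8   59.8] 227
tyre-ring x -0.54 y 3.62
```

Measured offset: the wheel is 3.7 mm short along the run and 0.6 mm to the side. I'll go back behind it and nudge.

Run:
```python
from h import *
go(564.4,-77,57,98.75)
```

```text
at [ 590.4 -253.5  262.6] [179.99  -0.    98.81] t 6.75 F [-0.4  0.2 -0.4]
shift [178.4   1.3 205.6] twist 0.001
```

Request:
apply_moves(
  motion=[
    {"xyz":[50,0,0],"twist":0,"jaw":1},
    {"xyz":[105,0,0],"twist":0,"jaw":1},
    {"xyz":[155,1,20],"twist":0,"jaw":1},
    {"xyz":[178,1,60],"twist":0,"jaw":1},
    {"xyz":[178,1,110],"twist":0,"jaw":1},
  ],
)

```text
time: 7.38
ee_pos: [0.5644, -0.0753, 0.1529]
tcp_rot: [179.8, 0.0, 99.0]
wrist_force: [0.8, -0.4, -0.1]
opening: 0.0855
grasp_force: 0.0
```

Request:
apply_moves(
  motion=[
    {"xyz":[0,0,40],"twist":0,"jaw":1},
    {"xyz":[0,0,70],"twist":0,"jaw":1},
    {"xyz":[0,0,90],"twist":0,"jaw":1},
    {"xyz":[0,0,95],"twist":0,"jaw":1},
    {"xyz":[0,0,95],"twist":0,"jaw":1},
  ],
)

```text
time: 8.0
ee_pos: [0.5644, -0.0778, 0.058]
tcp_rot: [180.0, 0.0, 98.8]
wrist_force: [0.6, -0.5, 0.3]
opening: 0.0853
grasp_force: 0.0
```

Run:
```python
from h import *
camera("scene")
go(567.7,-101.3,57,98.75)
```

```text
at [564.7 -78.   58.4] [1.7992e+02 2.0000e-02 9.8810e+01] t 8.05 F [-0.2  0.4  0.4]
shift [-23.4  -0.6   1.4] twist 0.001
```

Request:
apply_moves(
  motion=[
    {"xyz":[-10,-0.5,1],"twist":0,"jaw":1},
    {"xyz":[-17,-0.5,1],"twist":0,"jaw":1},
    {"xyz":[-20,-0.5,1],"twist":0,"jaw":1},
    {"xyz":[-22,-0.5,1],"twist":0,"jaw":1},
    {"xyz":[-23.5,-0.5,1],"twist":0,"jaw":1},
  ],
)

```text
time: 8.68
ee_pos: [0.5674, -0.1017, 0.0563]
tcp_rot: [180.0, -0.0, 98.8]
wrist_force: [-0.8, 2.9, 1.3]
opening: 0.0853
grasp_force: 1.3
```

Request:
apply_moves(
  motion=[
    {"xyz":[0,0,0],"twist":0,"jaw":1},
    {"xyz":[0,0,0],"twist":0,"jaw":1},
  ],
)

```text
time: 8.93
ee_pos: [0.5674, -0.1018, 0.0563]
tcp_rot: [-180.0, 0.0, 98.8]
wrist_force: [-0.2, 1.7, 0.4]
opening: 0.0856
grasp_force: 0.8
```

Request:
apply_moves(
  motion=[
    {"xyz":[10,0,0],"twist":0,"jaw":1},
    {"xyz":[35,0,0],"twist":0,"jaw":1},
    {"xyz":[45,0,-50],"twist":0,"jaw":1},
    {"xyz":[45,0,-110],"twist":0,"jaw":1},
    {"xyz":[45,0,-170],"twist":0,"jaw":1},
  ],
)

```text
time: 9.55
ee_pos: [0.5601, -0.0566, 0.2282]
tcp_rot: [180.0, 0.0, 98.8]
wrist_force: [1.1, -0.7, -0.6]
opening: 0.0853
grasp_force: 0.0
```

Run:
```python
from h import *
go(590.4,-253.5,262.6,98.75)
```

```text
at [560.1 -56.6 228.2] [1.7999e+02 2.0000e-02 9.8800e+01] t 9.55 F [ 1.1 -0.7 -0.6]
shift [-199.2   -0.2  -34.4] twist 0.001
```

Request:
apply_moves(
  motion=[
    {"xyz":[-20,0,-34],"twist":0,"jaw":1},
    {"xyz":[-75,0,-34],"twist":0,"jaw":1},
    {"xyz":[-130,0,-34],"twist":0,"jaw":1},
    {"xyz":[-180,0,-34],"twist":0,"jaw":1},
    {"xyz":[-199,0,-34],"twist":0,"jaw":1},
  ],
)

```text
time: 10.18
ee_pos: [0.5908, -0.2561, 0.2596]
tcp_rot: [-180.0, 0.0, 98.6]
wrist_force: [-0.8, 0.2, 0.4]
opening: 0.0851
grasp_force: 0.0
```

Request:
apply_moves(
  motion=[
    {"xyz":[0,0,0],"twist":0,"jaw":1},
    {"xyz":[0,0,0],"twist":0,"jaw":1},
  ],
)

```text
time: 10.42
ee_pos: [0.5909, -0.2527, 0.2605]
tcp_rot: [180.0, -0.0, 98.8]
wrist_force: [-0.2, 0.6, -0.2]
opening: 0.085
grasp_force: 0.0
```

```bash
python3 - <<'E'
from h import *
p=camera_params("wrist"); im,d=camera("wrist"); np.savez("w7",im=im,d=d,**{k:np.array(v) for k,v in p.items() if k in("mtx","rvec","tvec")}); save("w7",im)
z=np.load("w7.npz"); R=cv2.Rodrigues(z["rvec"])[0];K=z["mtx"];t=z["tvec"].ravel()
v,u=np.mgrid[:400,:640].astype(float); a=(u-K[0,2])/K[0,0];b=(v-K[1,2])/K[1,1]; th=np.hypot(a,b)+1e-9
f=np.tan(th)/th; W=(np.stack([a*f*d,b*f*d,d],-1)-t)@R
hsv=cv2.cvtColor(im,cv2.COLOR_RGB2HSV); m=(hsv[...,0]>45)&(hsv[...,0]<75)&(hsv[...,1]>120)&(u>165)&(u<240)&(v>240)&(v<295)
P=W[m];print("btn",m.sum(),P.mean(0),np.percentile(P[:,2],[10,50,90])); T=P[P[:,2]>np.percentile(P[:,2],40)];print(T.mean(0))
go(435,-418.5,150,98.75)
E
python3 wr.py w7.npz
```

```text
btn 522 [ 0.43386774 -0.41032199  0.06485009] [0.05629855 0.06153972 0.06264603]
[ 0.43398841 -0.41087199  0.06903384]
at [ 591.  -252.6  260.7] [179.98   0.    98.84] t 10.47 F [ 0.2  0.6 -0. ]
shift [-140.  -179.6  110.6] twist 0.002
hub 276 [ 576.2 -157.9   71.8]
pan z 39.6292660790432 ring z 40.07095950834899 1164
ring c [ 576.1 -156.1]
hub-ring: x -0.13 y -1.82
-180 55 [66.1 70. ]
-140 13 [67.2 69.5]
-120 71 [65.4 69.1]
-100 77 [65.1 68.9]
-80 82 [64.9 69.3]
-60 16 [67.2 69.7]
-20 52 [66.2 70.1]
0 87 [66.5 70.7]
20 90 [66.9 71.3]
40 91 [67.1 71.6]
60 89 [67.3 71.6]
80 89 [67.4 71.6]
100 90 [67.  71.5]
120 87 [66.9 71.5]
140 89 [66.6 70.9]
160 86 [66.2 70.7]
tyre [ 576.3 -157.7   59.8] 209
tyre-ring x -0.0 y -1.68
```

The wheel is now within about 1.3 mm of centre and resting on the sunk pan, which is good. Next is the button.

Run:
```python
from h import *
z=np.load("w7.npz"); im=z["im"];d=z["d"];R=cv2.Rodrigues(z["rvec"])[0];K=z["mtx"];t=z["tvec"].ravel()
v,u=np.mgrid[:400,:640].astype(float); a=(u-K[0,2])/K[0,0];b=(v-K[1,2])/K[1,1]; th=np.hypot(a,b)+1e-9
f=np.tan(th)/th; W=(np.stack([a*f*d,b*f*d,d],-1)-t)@R
S=np.load("scene.npz")
for im,W,bx in((im,W,(165,245,235,300)),(S["im"],S["W"],(190,228,200,235))):
    hsv=cv2.cvtColor(im,cv2.COLOR_RGB2HSV); m=(hsv[...,0]>45)&(hsv[...,0]<75)&(hsv[...,1]>120)
    k=np.zeros_like(m);k[bx[2]:bx[3],bx[0]:bx[1]]=1; m&=k&(W[...,2]>.059)&(W[...,2]<.066)
    P=W[m]*1000; print(m.sum(),P.mean(0).round(1),cv2.minEnclosingCircle(P[:,:2].astype(np.float32)))
go(434,-418,130,98.75)
```

```text
431 [ 431.2 -415.2   61.7] ((431.7857666015625, -417.1076965332031), 19.781164169311523)
76 [ 434.8 -417.5   62.4] ((435.7982177734375, -419.2833557128906), 20.874948501586914)
at [ 591.  -252.6  260.7] [179.98   0.    98.84] t 10.47 F [ 0.2  0.6 -0. ]
shift [-139.3 -180.6  130.6] twist 0.002
```

Request:
apply_moves(
  motion=[
    {"xyz":[-30,-38,10],"twist":0,"jaw":-1},
    {"xyz":[-60,-76,30],"twist":0,"jaw":-1},
    {"xyz":[-90,-114,60],"twist":0,"jaw":-1},
    {"xyz":[-120,-154,95],"twist":0,"jaw":-1},
    {"xyz":[-139,-181,130],"twist":0,"jaw":-1},
  ],
)

```text
time: 11.1
ee_pos: [0.4322, -0.4191, 0.1299]
tcp_rot: [180.0, 0.1, 98.8]
wrist_force: [0.7, 0.4, -0.1]
opening: 0.0002
grasp_force: 0.0
```

Request:
apply_moves(
  motion=[
    {"xyz":[0,0,10],"twist":0,"jaw":-1},
    {"xyz":[0,0,20],"twist":0,"jaw":-1},
    {"xyz":[0,0,30],"twist":0,"jaw":-1},
    {"xyz":[0,0,35],"twist":0,"jaw":-1},
    {"xyz":[0,0,35],"twist":0,"jaw":-1},
  ],
)

```text
time: 11.72
ee_pos: [0.4336, -0.4185, 0.0952]
tcp_rot: [-180.0, -0.0, 98.8]
wrist_force: [0.6, 0.6, 0.5]
opening: -0.0003
grasp_force: 0.0
```

Run:
```python
from h import *
im,d,W=cloud("scene"); save("s8",cv2.resize(im[150:300,170:370],(800,600),interpolation=cv2.INTER_CUBIC))
go(433,-418,73,98.75); print(sensors.get_obs()["opening"])
```

```text
at [ 433.5 -418.8   95.6] [1.7999e+02 1.0000e-02 9.8800e+01] t 11.78 F [ 0.2 -0.3 -0.5]
shift [ 0.9 -0.4 22.6] twist 0.001
0.0001317601139627727
```

View pics/s8.png

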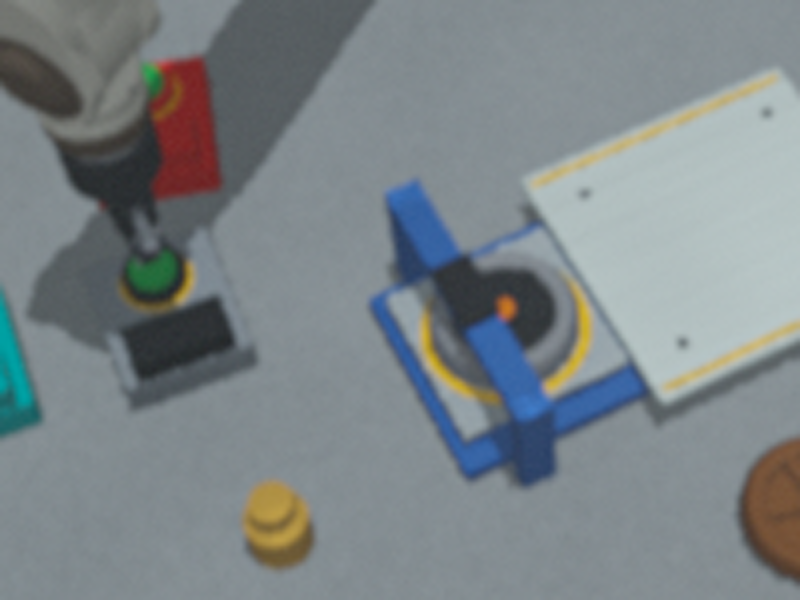

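The shut fingers stand just over the green button at (153,270), and the wheel sits in its ring at (505,308). Pressing now.

Request:
apply_moves(
  motion=[
    {"xyz":[0,0,8],"twist":0,"jaw":-1},
    {"xyz":[0,0,14],"twist":0,"jaw":-1},
    {"xyz":[0,0,17],"twist":0,"jaw":-1},
    {"xyz":[0,0,20],"twist":0,"jaw":-1},
    {"xyz":[0,0,22],"twist":0,"jaw":-1},
  ],
)

```text
time: 12.4
ee_pos: [0.433, -0.4188, 0.0734]
tcp_rot: [-180.0, -0.0, 98.8]
wrist_force: [-1.9, 2.0, 5.3]
opening: -0.0
grasp_force: 2.3
```

Request:
apply_moves(
  motion=[
    {"xyz":[0,0,0.5],"twist":0,"jaw":-1},
    {"xyz":[0,0,1],"twist":0,"jaw":-1},
  ],
)

```text
time: 12.65
ee_pos: [0.4331, -0.4189, 0.073]
tcp_rot: [180.0, 0.0, 98.8]
wrist_force: [-4.3, 4.0, 9.9]
opening: 0.0002
grasp_force: 4.9
```

Request:
apply_moves(
  motion=[
    {"xyz":[0,0,0.7],"twist":0,"jaw":-1},
    {"xyz":[0,0,1.2],"twist":0,"jaw":-1},
    {"xyz":[0,0,1.2],"twist":0,"jaw":-1},
  ],
)

```text
time: 13.02
ee_pos: [0.4331, -0.4189, 0.0729]
tcp_rot: [180.0, 0.0, 98.8]
wrist_force: [-6.2, 6.4, 15.2]
opening: -0.0001
grasp_force: 7.5
```

Request:
apply_moves(
  motion=[
    {"xyz":[0,0,-5],"twist":0,"jaw":-1},
    {"xyz":[0,0,-20],"twist":0,"jaw":-1},
    {"xyz":[0,0,-50],"twist":0,"jaw":-1},
    {"xyz":[0,0,-100],"twist":0,"jaw":-1},
    {"xyz":[0,0,-120],"twist":0,"jaw":-1},
  ],
)

```text
time: 13.65
ee_pos: [0.4339, -0.4196, 0.195]
tcp_rot: [179.8, 0.2, 98.8]
wrist_force: [0.4, -0.3, -1.1]
opening: 0.0002
grasp_force: 0.0
```

Run:
```python
from h import *
see("s9"); go(0,0,0,98.75)
```

```text
hub 13 [ 0.57628999 -0.15498616  0.07283634]
at [ 434.1 -419.9  196.6] [179.78   0.29  98.77] t 13.7 F [-0.9  0.8  1.8]
shift [ 482.2 -365.8  192.7] twist 0.0
```

View pics/s9.png

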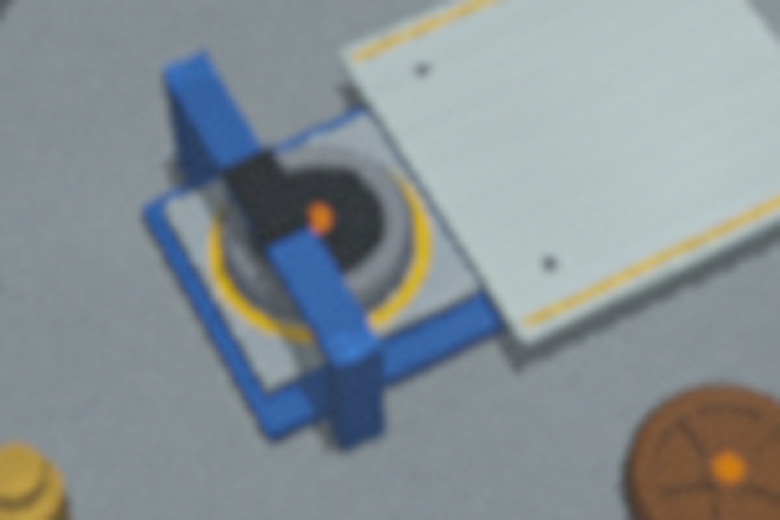

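The wheel still sits in the ring (hub at (320,216)). The button reached its stop: 15 N with no further travel. It is now released and the arm is clear.

```bash
python3 -c "
from workcell import bot
print(bot.job_done())"
```

```text
the job is handed in; nothing more can be done
None
```

The job is handed in: the grey wheel rests alone on the pan about 1.3 mm off the ring's centre, and the green button was then pressed to its stop and released, about 14 s in with no bystander touched.

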